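# Change the spacer between two heat sinks

### The arm

A 6-joint arm with a two-finger parallel gripper is mounted at the origin on a cart in front of the work surface, level with it; the furniture and walls round the work are solid. World frame = base frame: x ahead of the robot, y to its left, z up, the work surface at z = 0. Lengths are in m, angles in rad, forces in N, time in s.
With the tool pointing down it reaches from about 0.425 to 1.125 m from the base axis. Payload 14.9 kg.
Tool frame: the origin (TCP) lies midway between the tips of the shut fingers; the grasp point (between the pads) lies 19 mm behind it; x points along the fingers, z is the direction in which the jaws open and shut, and the axes are right-handed (so a half turn about x gives the same grasp; the last joint's range is limited). The gripper opens to 91 mm and grips with 3 to 60 N. Pads are 32 mm wide; open, the fingers measure 118 mm over their backs; the gripper's body (76 mm by 178 mm) begins 60 mm behind the grasp point.
Start: joints at [-1.199, 0.379, 1.734, -0, 1.028, -0.033], TCP at [0.276, -0.643, 0.214] pointing down, gripper open.
Joint ranges: [-2.77, 2.77], [-0.74, 2.19], [0, 2.66], [-1.06, 4.2], [0.31, 2.87], [-3.08, 3.08]. Speed limits (rad/s): [1.89, 1.89, 2.39, 3.14, 3.14, 3.14].

### API

Orientations are given as a rotation vector (axis times angle).
In Python, from plant import env gives the robot as it stands.
- The arm moves only by the tool move_arm, never from a script. Its argument "steps" is a list of rows, each a list of 3 entries, a list of its own where there are three numbers: the shift along the tool's x, y, z in cm, then the turn, a rotation vector about the tool's x, y, z in degrees, then the opening, from -1 (shut) to 1 (fully open). A call has 1 to 20 rows; each row is the pose to reach, as a shift and turn from the pose commanded when the call began, along the tool's axes at that moment; what a row does not reach only later rows make up. A row lasts 1/12 s, in which the tool goes at most 41.7 mm and 7.16 degrees, less where a joint would pass 70% of its speed; a pose out of reach is approached as far as the arm can. A call with a gripper value outside its range is refused whole. The fingers move at their own pace and stop on an object; "newtons" is the grip in N (left out, the last holds). Time passes only in rows, so rows that repeat a pose let the fingers close. It gives the time, the measured TCP pose, the force and the opening at its end, in the units of the state.
- env.get_state(): the state, without advancing time (a new reading comes with each control period).
- env.get_image(name): name is "scene" or "top" or "wrist"; returns the picture (400x640x3 uint8, red, green, blue); there is no depth.
- env.get_calibration(name): a dict with "mtx" (3x3 intrinsics, pixels), "rvec" (rotation vector, rad) and "tvec" (3), from world to camera coordinates, as OpenCV has them. Camera axes: x right, y down, z forward; pixel columns grow to the right and rows downward; lengths in m; the calibration is good to about 2 mm. A picture is of the moment at which its call begins: read the wrist's pose just before it. get_calibration takes no time and is no camera call; for the wrist camera it gives the pose at the moment of the call.
- env.job_done(): hands the job in, once; it reports no verdict.
Trained networks look in the newest picture that a camera, given by its name, has taken for a name from the list of things; names that differ only in an ending like _2 or _b are one class to them, and where a whole thing is asked for, a point or a joint stands for the part that bears it (a point fixed in the world has none). Each returns a list of dicts, best first, with "conf" (0 to 1); they miss things now and then, are a little off and sometimes report something else, mostly with a low value. They report only what shows in the picture. A call takes as long as a camera call. They do not tell look-alikes from the thing itself.
- env.recognise(name, camera): "box" ([left, top, right, bottom] as shares, 0 to 1, of the picture: columns of its width, rows of its height, round what is visible of it).
- env.mark_of(name, camera): "centre" ([column, row] as shares, 0 to 1, of the picture: columns of its width, rows of its height: a listed point, or the origin of a listed thing).
The state is a dict: "clock": time; "q": joint angles; "joint_vel": joint speeds; "joint_torque": joint torques, N m; "eef_pos": TCP position; "tcp_rot": TCP orientation; "force": force on the tool from outside, world axes, zero at the start; "moment": the same for the moment, N m; "grip_width": finger opening in m.
Only numpy, scipy, OpenCV 4.12 (cv2) and the standard library are available. Lean on these libraries where they do the work, as an engineer would, in place of code of your own. Each camera call takes 0.05 s, during which the arm holds its last target.

### The job

The wrong spacer, the thinner brass bar, sits loose in the gap between the two heat sinks of the mounting fixture: draw it back out and lay it in the flat grey tray. Then push the thicker brass bar from the bench into that gap until it is fully home against the stop at the back. Do not knock over the dropper bottle.

Things in the scene. Friction and masses are not known exactly. Their poses are not given: they have to be found in the camera images.
- fixture: Mounting fixture, fixed: dark base plate 155 x 90 x 8 mm with two finned aluminium heat sinks, a gap between them, a steel strap over them (top 42 mm above the bench, screw heads 45). Origin on the bench under the plate's middle; x points into the gap, y left, z up. Plate from x = -75 to +80 mm, four 3 mm high screw heads at its corners (36 mm off the centre line). Heat sinks reach to y = +-34 mm.
- gap_mouth (a point): Middle of the gap's open mouth, on the plate's top (z = 8 mm), at fixture x = -20 mm, y = 0; axes as the fixture's. The gap is 20 mm wide, 29 mm high over the plate, runs along x and is open only here; its first 8 mm flare out to 28 mm wide. The base plate runs on in front of the mouth for 55 mm.
- gap_stop (a point): Foot of the stop face that closes the back of the gap, 85 mm behind the mouth (fixture x = +65 mm, y = 0, z = 8 mm). A bar that is home touches it; its centre is then at fixture x = +20 mm and its front end stands 5 mm out of the mouth.
- thin_bar_centre (a point): Centre of the thin brass spacer bar, 90 long (its x) x 12 thick (y) x 26 mm tall (z), 150 g. At the start it stands in the gap on the base plate, its front 35 to 50 mm sticking out of the mouth.
- thick_bar_centre (a point): Centre of the thick brass spacer bar, 90 long (its x) x 18 thick (y) x 26 mm tall (z), about 220 g; starts on the bench, 26 mm side upright. Both ends are alike.
- tray: Flat grey open tray, fixed, 130 (x) x 104 (y) x 10 mm tall outside, walls and floor 4 mm thick. Origin: centre of its underside, on the bench. Empty at the start. A soldering station and its iron stand (fixed, lower than 0.25 m) always stand further back, about x 0.57 to 0.73, y -0.18 to 0.09 m: cross the table high or in front of them.
- dropper_bottle: White dropper bottle with a red cap, 35 mm across, 95 mm tall, loose, standing on the bench to the right; origin at the centre of its underside, z up. It is to stay upright.
Mind the look-alikes: they are no part of the job. What is shaped like the part that bears thick_bar_centre but white is not meant.

How it is judged:
On the way, in this order (a step that is already met when the one before it is completed fails the run):
1. the thin bar lies in the tray, let go (x of thin_bar_centre in the frame of tray between -0.045 and 0.045 m and y of thin_bar_centre in the frame of tray between -0.045 and 0.045 m and z of thin_bar_centre in the frame of tray between 0 and 0.023 m and contact force between the fingers and thin_bar below 0.1 N), for 0.2 s.
2. the thick bar is home in the gap (x of thick_bar_centre in the frame of fixture between 0.016 and 0.024 m and y of thick_bar_centre in the frame of fixture between -0.004 and 0.004 m and z of thick_bar_centre in the frame of fixture between 0.015 and 0.027 m and angle between the x axis of thick_bar_centre and the x axis of fixture, either way round below 0.06 rad), for 0.2 s.
At the end, for the whole second after the job is handed in: The thin bar rests in the tray (its centre within 45 mm of the tray's middle along both sides and less than 23 mm above the tray's underside); the thick bar rests in the gap, within 4 mm of fully home against the stop, within 4 mm of the gap's centre line and 0.06 rad of its direction (all of step 2 and x of thin_bar_centre in the frame of tray between -0.045 and 0.045 m and y of thin_bar_centre in the frame of tray between -0.045 and 0.045 m and z of thin_bar_centre in the frame of tray between 0 and 0.023 m and linear speed of each of thin_bar, thick_bar below 0.01 m/s); the robot touches nothing.
It fails at once if the dropper bottle is knocked over (angle between dropper_bottle's own z axis and vertical above 0.5 rad).
It also fails if it takes over 67 s, if anything falls off the work surface, if the arm or the gripper's body presses on something with over 40 N, if the wrist force passes 120 N, or if a joint passes its speed limit or range.

## Working session

There is one attempt and no reset: what is moved stays moved. The work goes in short steps, Python scripts to look and compute and a tool call to move; the robot and the scene stay as the last step left them, time stands still between calls to the robot, and variables do not carry over. Pictures are saved under pics/ and viewed, and the job is handed in when it is done.

Besides the shell and the picture viewer there is one more tool, called after ">>>" by a JSON object that holds its "api" and its "payload", one argument or row to a line. move_arm: Moves the arm, as the interface text tells. Its arguments: {"type":"object","properties":{"steps":{"type":"array"},"newtons":{"type":"number"}},"required":["steps"]}

```bash
mkdir -p pics; ls; cat > h.py <<'E'
import numpy as np, cv2
from plant import env
def snap(n,f):
    im=env.get_image(n); cv2.imwrite('pics/'+f,im[:,:,::-1]); return im
def ray(n,px):
    c=env.get_calibration(n); K=np.array(c['mtx'],float);R=cv2.Rodrigues(np.array(c['rvec'],float))[0];t=np.array(c['tvec'],float).ravel()
    d=R.T@np.linalg.inv(K)@np.array([px[0],px[1],1.]); return -R.T@t,d
def at(n,px,z):
    o,d=ray(n,px); return o+d*(z-o[2])/d[2]
def proj(n,P):
    c=env.get_calibration(n); return cv2.projectPoints(np.array(P,float).reshape(-1,1,3),np.array(c['rvec'],float),np.array(c['tvec'],float),np.array(c['mtx'],float),None)[0].reshape(-1,2)
E
python3 - <<'E'
from h import *
for n in ['scene','top']:
    snap(n,n+'0.png')
    for k in ['fixture','gap_mouth','gap_stop','thin_bar_centre','thick_bar_centre','tray','dropper_bottle']:
        m=env.mark_of(k,n)
        print(n,k,[(round(a['conf'],2),np.round(np.array(a['centre'])*[640,400],1)) for a in m[:3]])
print(env.get_state())
E
```

```text
pics
scene fixture [(0.56, array([262.8, 179.6]))]
scene gap_mouth [(0.67, array([261.2, 179.2]))]
scene gap_stop [(0.76, array([276.7, 169.3])), (0.35, array([427.2, 243.1]))]
scene thin_bar_centre [(0.52, array([261.3, 176.1]))]
scene thick_bar_centre [(0.77, array([352.1, 235.9])), (0.7, array([424. , 242.5])), (0.58, array([365.6, 262.3]))]
scene tray [(0.72, array([299.5, 219.4]))]
scene dropper_bottle [(0.72, array([423.8, 242.4]))]
top fixture [(0.76, array([220.1, 175.4]))]
top gap_mouth [(0.89, array([218. , 185.5]))]
top gap_stop [(0.85, array([210.6, 155.8])), (0.74, array([382.5, 229.8]))]
top thin_bar_centre [(0.5, array([216.1, 183.1]))]
top thick_bar_centre [(0.57, array([381.8, 228.9])), (0.56, array([419.2, 257.2]))]
top tray [(0.82, array([314.7, 229.8]))]
top dropper_bottle [(0.63, array([439.6, 186.5]))]
{'clock': 0.8, 'q': array([-1.19933225e+00,  3.78910729e-01,  1.73418737e+00,  3.96682891e-05,
        1.02848470e+00, -3.33374137e-02]), 'joint_vel': array([-0.00196677,  0.00234471, -0.00151106, -0.00221014,  0.00228779,
        0.00058583]), 'joint_torque': array([-2.37453587e-04, -7.63643789e+01, -4.34731936e+01,  6.51679281e-02,
        3.89640592e-02, -1.03895022e-05]), 'eef_pos': array([ 0.27567316, -0.64345761,  0.21393052]), 'tcp_rot': array([ 0.90608901,  1.37390348, -0.90605276]), 'force': array([-0.77340449, -0.59695437, -0.80872329]), 'moment': array([-0.00054633,  0.01029853, -0.01109027]), 'grip_width': 0.09114382755643374}
```

```bash
python3 - <<'E'
import cv2
for n in ['scene','top']:
    im=cv2.imread(f'pics/{n}0.png'); 
    c=im[120:300,150:490]; cv2.imwrite(f'pics/{n}0z.png',cv2.resize(c,None,fx=2.3,fy=2.3,interpolation=cv2.INTER_CUBIC))
E
```

```text
(no output)
```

View pics/scene0.png

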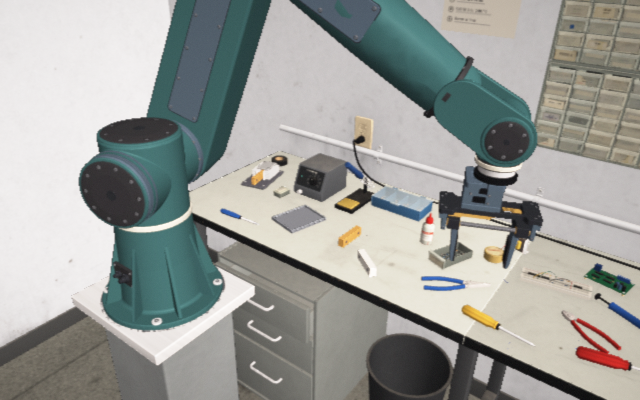

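View pics/top0.png

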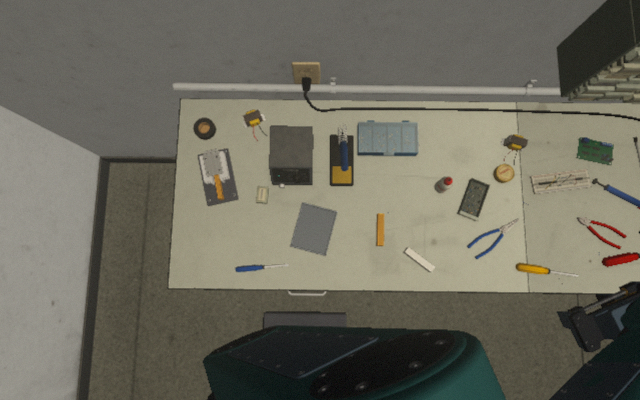

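```bash
ls pics
```

```text
scene0.png
scene0z.png
top0.png
top0z.png
```

View pics/top0z.png

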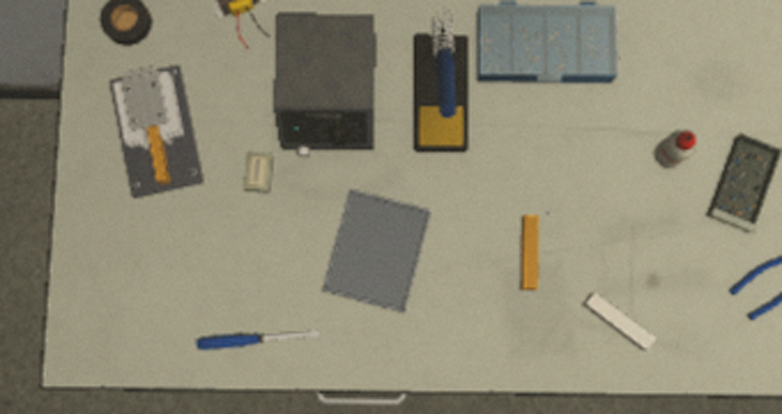

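View pics/scene0z.png

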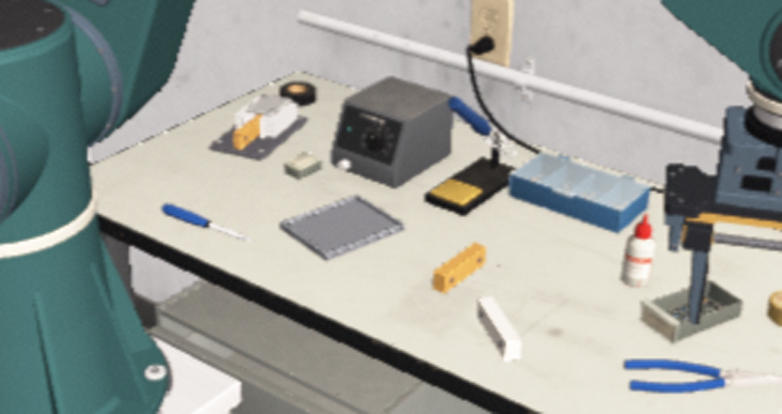

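The brass thick bar is at top (380,230). The white one at (419,259) is the look-alike. The fixture is at (217,177), the tray at (314,229) and the bottle at (444,184). Next I'll turn these into positions.

```bash
python3 - <<'E'
from h import *
z=lambda p:(p[0]/2.3+150,p[1]/2.3+120)
for nm,ps,h in [('tray',[(350,191),(429,210),(404,311),(322,290)],.01),('plate',[(110,80),(180,66),(203,183),(133,197)],.008),('thinfront',[(153,183),(170,181)],.034),('thinatmouth',[(148,128),(160,126)],.034),('thick',[(523,214),(538,215),(538,290),(522,289)],.026),('white',[(592,292),(655,343)],.026),('bottle',[(685,140)],.095),('bottlebase',[(668,162)],0.0)]:
    P=np.array([at('top',z(p),h) for p in ps]); print(nm,P[:,:2].round(4).tolist(),'mean',P.mean(0).round(4))
for k,h in [('gap_mouth',.008),('gap_stop',.008)]:
    for n in('top','scene'):
        for a in env.mark_of(k,n)[:1]: print(k,n,at(n,np.array(a['centre'])*[640,400],h).round(4))
o,d=ray('top',(320,200)); print(o,d)
c=env.get_calibration('wrist'); R=cv2.Rodrigues(np.array(c['rvec']))[0]; print(c['mtx'],-R.T@np.array(c['tvec']).ravel(),R)
print(cv2.Rodrigues(env.get_state()['tcp_rot'])[0].round(3))
snap('wrist','w0.png')
E
```

```text
tray [[0.5409, -0.0093], [0.5183, -0.1069], [0.3945, -0.0772], [0.4187, 0.0226]] mean [ 0.4681 -0.0427  0.01  ]
plate [[0.6795, 0.2957], [0.6987, 0.2083], [0.5492, 0.173], [0.5307, 0.2588]] mean [0.6145 0.2339 0.008 ]
thinfront [[0.5442, 0.2282], [0.5469, 0.2078]] mean [0.5455 0.218  0.034 ]
thinatmouth [[0.6122, 0.2377], [0.6148, 0.2232]] mean [0.6135 0.2304 0.034 ]
thick [[0.5124, -0.2202], [0.5114, -0.2383], [0.4208, -0.2371], [0.4218, -0.2179]] mean [ 0.4666 -0.2284  0.026 ]
white [[0.4191, -0.3017], [0.3597, -0.3751]] mean [ 0.3894 -0.3384  0.026 ]
bottle [[0.591, -0.3974]] mean [ 0.591  -0.3974  0.095 ]
bottlebase [[0.5837, -0.4062]] mean [ 0.5837 -0.4062  0.    ]
gap_mouth top [0.5894 0.2328 0.008 ]
gap_mouth scene [0.598 0.225 0.008]
gap_stop top [0.6768 0.2584 0.008 ]
gap_stop scene [0.6952 0.2373 0.008 ]
[ 0.36081611 -0.05694912  1.13446322] [ 0.16609867 -0.0025003  -0.9862253 ]
[[315.89737246   0.         317.84959138]
 [  0.         315.89737246 201.60137331]
 [  0.           0.           1.        ]] [ 0.33901764 -0.61674153  0.38452839] [[ 0.39338617 -0.91937276  0.00102615]
 [-0.89146224 -0.38117026  0.24495778]
 [-0.22481637 -0.09727778 -0.9695332 ]]
[[-0.     0.919  0.394]
 [ 0.     0.394 -0.919]
 [-1.    -0.    -0.   ]]
```

View pics/w0.png

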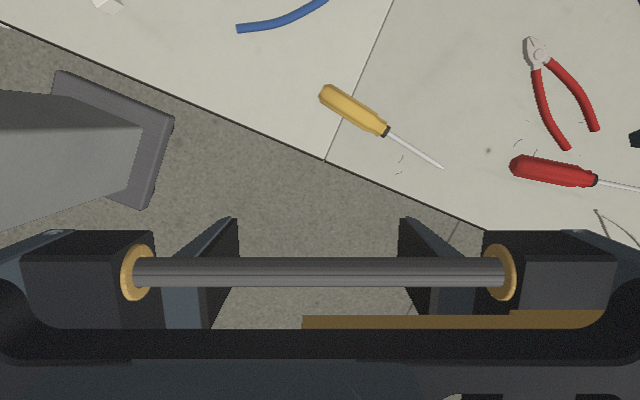

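```bash
cat >> h.py <<'E'
def go(pos,zyaw,R0=None,p0=None):
    """world target TCP, tool z yaw (deg), tool down -> shift cm, turn deg in tool axes"""
    s=env.get_state(); R=cv2.Rodrigues(s['tcp_rot'])[0]; p=s['eef_pos']
    a=np.radians(zyaw); z=np.array([np.cos(a),np.sin(a),0]); x=np.array([0,0,-1.]); T=np.stack([x,np.cross(z,x),z],1)
    print('at',p.round(4),'zyaw',np.degrees(np.arctan2(R[1,2],R[0,2])).round(2),'shift cm',(R.T@(np.array(pos)-p)*100).round(2),'turn',np.degrees(cv2.Rodrigues(R.T@T)[0].ravel()).round(2),'t',s['clock'],'F',s['force'].round(1),'w',round(s['grip_width'],4))
def fx(x,y=0,z=0,c=(0.5926,0.2286),yaw=13.4,mx=-.020):
    a=np.radians(yaw); u=np.array([np.cos(a),np.sin(a)]); v=np.array([-u[1],u[0]]); q=np.array(c)+(x-mx)*u+y*v; return np.array([q[0],q[1],z])
E
python3 -c "
from h import *
print(fx(-.1)); go(fx(-.1,0,.2),-76.6)"
```

```text
[0.51477793 0.21006017 0.        ]
at [ 0.2757 -0.6435  0.214 ] zyaw -66.81 shift cm [  1.39  55.59 -69.04] turn [ 9.79  0.   -0.  ] t 1.05 F [0.1 0.4 0.9] w 0.0912
```

>>> {"api": "move_arm", "payload": {
  "steps": [
    [[1.4,55.6,-69.0],[9.8,0,0],0.2],
    [[1.4,55.6,-69.0],[9.8,0,0],0.2],
    [[1.4,55.6,-69.0],[9.8,0,0],0.2],
    [[1.4,55.6,-69.0],[9.8,0,0],0.2],
    [[1.4,55.6,-69.0],[9.8,0,0],0.2],
    [[1.4,55.6,-69.0],[9.8,0,0],0.2],
    [[1.4,55.6,-69.0],[9.8,0,0],0.2],
    [[1.4,55.6,-69.0],[9.8,0,0],0.2],
    [[1.4,55.6,-69.0],[9.8,0,0],0.2],
    [[1.4,55.6,-69.0],[9.8,0,0],0.2],
    [[1.4,55.6,-69.0],[9.8,0,0],0.2],
    [[1.4,55.6,-69.0],[9.8,0,0],0.2],
    [[1.4,55.6,-69.0],[9.8,0,0],0.2],
    [[1.4,55.6,-69.0],[9.8,0,0],0.2],
    [[1.4,55.6,-69.0],[9.8,0,0],0.2],
    [[1.4,55.6,-69.0],[9.8,0,0],0.2],
    [[1.4,55.6,-69.0],[9.8,0,0],0.2],
    [[1.4,55.6,-69.0],[9.8,0,0],0.2],
    [[1.4,55.6,-69.0],[9.8,0,0],0.2],
    [[1.4,55.6,-69.0],[9.8,0,0],0.2]
  ]
}}

```text
clock: 2.72
eef_pos: [0.5009, 0.1612, 0.201]
tcp_rot: [1.035, 1.311, -1.035]
force: [0.9, -1.4, -1.0]
grip_width: 0.055
```

```bash
python3 -c "
from h import *
go(fx(-.1,0,.2),-76.6)"
```

```text
at [0.5009 0.1612 0.201 ] zyaw -76.58 shift cm [ 0.1   2.49 -4.43] turn [ 0.02  0.   -0.03] t 2.7167 F [ 0.9 -1.4 -1. ] w 0.055
```

>>> {"api": "move_arm", "payload": {
  "steps": [
    [[0.1,2.4,-4.3],[0,0,0],0.2],
    [[0.1,2.4,-4.3],[0,0,0],0.2],
    [[0.1,2.4,-4.3],[0,0,0],0.2],
    [[0.1,2.4,-4.3],[0,0,0],0.2]
  ]
}}

```text
clock: 3.05
eef_pos: [0.5138, 0.2062, 0.1995]
tcp_rot: [1.034, 1.311, -1.035]
force: [0.1, 0.0, 0.1]
grip_width: 0.0549
```

```bash
python3 - <<'E'
from h import *
go(fx(-.1,0,.2),-76.6)
im=snap('wrist','w1.png')
for k in ['gap_mouth','gap_stop','thin_bar_centre']:
    print(k,[(round(a['conf'],2),np.round(np.array(a['centre'])*[640,400],1),at('wrist',np.array(a['centre'])*[640,400],.021 if 'thin' in k else .008).round(4)) for a in env.mark_of(k,'wrist')[:2]])
c=env.get_calibration('wrist'); print(c); np.savez('c1.npz',**{k:np.array(v) for k,v in c.items()})
E
```

```text
at [0.5138 0.2062 0.1995] zyaw -76.54 shift cm [-0.05  0.19 -0.35] turn [0.06 0.01 0.04] t 3.05 F [0.1 0.  0.1] w 0.0549
gap_mouth [(0.75, array([315. , 106.4]), array([0.5961, 0.2271, 0.008 ]))]
gap_stop [(0.71, array([312.3,  18.4]), array([0.6803, 0.2495, 0.008 ]))]
thin_bar_centre [(0.86, array([315.6, 109.7]), array([0.5927, 0.2254, 0.021 ]))]
{'mtx': array([[315.89737246,   0.        , 317.84959138],
       [  0.        , 315.89737246, 201.60137331],
       [  0.        ,   0.        ,   1.        ]]), 'rvec': array([-2.30421231,  1.82371876,  0.22556314]), 'tvec': array([0.08071033, 0.50663096, 0.51009603])}
```

View pics/w1.png

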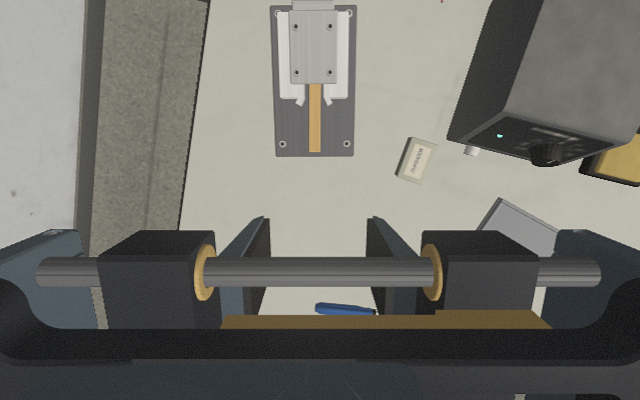

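```bash
python3 - <<'E'
import cv2
im=cv2.imread('pics/w1.png')[0:165,250:375]; cv2.imwrite('pics/w1z.png',cv2.resize(im,None,fx=4.5,fy=3.6*1,interpolation=cv2.INTER_CUBIC))
E
```

```text
(no output)
```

View pics/w1z.png

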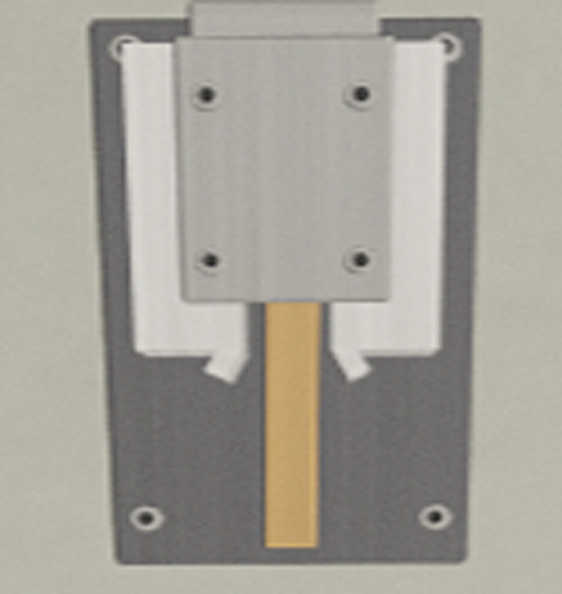

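```bash
python3 - <<'E'
from h import *
from scipy.optimize import least_squares
c=np.load('c1.npz')
import h
def P2(p,z):
    R=cv2.Rodrigues(c['rvec'])[0]; o=-R.T@c['tvec']; d=R.T@np.linalg.inv(c['mtx'])@np.array([p[0]/4.5+250,p[1]/3.6,1]); return (o+d*(z-o[2])/d[2])[:2]
obs=[((117,562),-.075,.045),((466,562),-.075,-.045),((481,19),.08,-.045),((91,21),.08,.045)]
W=np.array([P2(p,.008) for p,_,_ in obs]); M=np.array([[a,b] for _,a,b in obs])
def f(q):
    C,S=np.cos(q[2]),np.sin(q[2]); return (M@np.array([[C,S],[-S,C]])+q[:2]-W).ravel()
r=least_squares(f,[.6,.23,.23]); print('fixture',r.x[:2].round(4),np.degrees(r.x[2]).round(2),(r.fun*1000).round(1))
X,Y,a=r.x; C,S=np.cos(a),np.sin(a)
loc=lambda w:(np.array([[C,S],[-S,C]])@(np.array(w)-[X,Y])*1000).round(1)
for n,p,z in [('thin front L',(265,547),.034),('thin front R',(317,547),.034),('thin back L',(266,302),.034),('thin back R',(320,302),.034),('scr',(147,518),.011),('scr',(435,517),.011),('scrb',(124,47),.011),('scrb',(446,47),.011),('flareL',(236,382),.037),('flareR',(353,381),.037)]: print(n,loc(P2(p,z)))
E
```

```text
fixture [0.6154 0.2323] 13.58 [-1.2  0.5 -0.4 -0.8  1.  -0.5  0.7  0.8]
thin front L [-67.    5.9]
thin front R [-67.1  -6.3]
thin back L [0.8 4.9]
thin back R [ 0.7 -7.2]
scr [-60.   35.8]
scr [-60.1 -36. ]
scrb [71.5 36.8]
scrb [ 71.2 -36.2]
flareL [-20.7  11.8]
flareR [-20.6 -14.5]
```

```bash
sed -i 's/def fx.*/def fx(x,y=0,z=0,c=(0.6154,0.2323),yaw=13.58,mx=0):/' h.py; python3 -c "
from h import *
go(fx(-.046,-.0003,.014),-76.4)"
```

```text
at [0.5139 0.205  0.1999] zyaw -76.69 shift cm [18.59  5.91 -0.26] turn [-0.29  0.    0.  ] t 3.25 F [ 0.8  0.4 -0.1] w 0.0548
```

>>> {"api": "move_arm", "payload": {
  "steps": [
    [[3,5.9,-0.3],[-0.3,0,0],-0.1],
    [[6,5.9,-0.3],[-0.3,0,0],-0.1],
    [[10,5.9,-0.3],[-0.3,0,0],-0.1],
    [[13,5.9,-0.3],[-0.3,0,0],-0.1],
    [[15,5.9,-0.3],[-0.3,0,0],-0.1],
    [[16.5,5.9,-0.3],[-0.3,0,0],-0.1],
    [[17,5.9,-0.3],[-0.3,0,0],-0.1],
    [[17,5.9,-0.3],[-0.3,0,0],-0.1]
  ]
}}

```text
clock: 3.92
eef_pos: [0.5706, 0.2222, 0.0294]
tcp_rot: [1.031, 1.313, -1.033]
force: [-0.8, 0.3, 0.3]
grip_width: 0.0409
```

```bash
python3 -c "
from h import *
go(fx(-.046,-.0003,.014),-76.4)
go(fx(-.046,-.0003,.014),-76.4)
snap('wrist','w2.png')
go(fx(-.046,-.0003,.014),-76.4)
"
```

```text
at [0.5706 0.2222 0.0294] zyaw -76.34 shift cm [ 1.54 -0.01  0.1 ] turn [0.06 0.01 0.06] t 3.9167 F [-0.8  0.3  0.3] w 0.0409
at [0.5706 0.2222 0.0294] zyaw -76.34 shift cm [ 1.54 -0.01  0.1 ] turn [0.06 0.01 0.06] t 3.9167 F [-0.8  0.3  0.3] w 0.0409
at [0.5713 0.2226 0.0305] zyaw -76.34 shift cm [ 1.65 -0.08  0.12] turn [ 0.06 -0.   -0.03] t 3.9667 F [0.2 0.8 0.1] w 0.0407
```

View pics/w2.png

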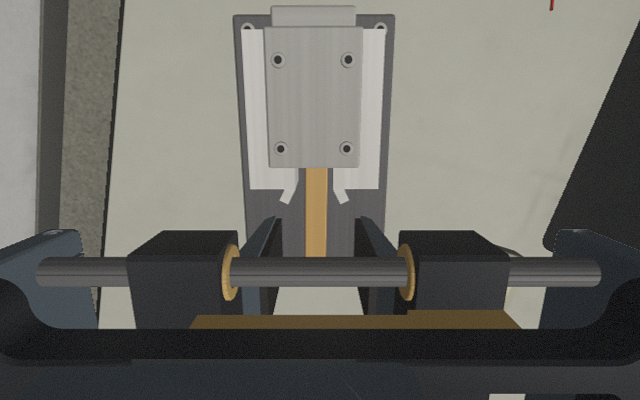

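The fingers straddle the bar, with the bar at columns 305-328 and the fingers at 275 and 358. I'll descend and grip.

>>> {"api": "move_arm", "payload": {
  "steps": [
    [[1.0,-0.1,0.1],[0,0,0],-0.1],
    [[1.6,-0.1,0.1],[0,0,0],-0.1],
    [[1.6,-0.1,0.1],[0,0,0],-0.1],
    [[1.6,-0.1,0.1],[0,0,0],-1],
    [[1.6,-0.1,0.1],[0,0,0],-1],
    [[1.6,-0.1,0.1],[0,0,0],-1],
    [[1.6,-0.1,0.1],[0,0,0],-1],
    [[1.6,-0.1,0.1],[0,0,0],-1],
    [[1.6,-0.1,0.1],[0,0,0],-1],
    [[1.6,-0.1,0.1],[0,0,0],-1]
  ],
  "newtons": 30
}}

```text
clock: 4.8
eef_pos: [0.5702, 0.2217, 0.014]
tcp_rot: [1.032, 1.313, -1.031]
force: [-0.7, -0.0, 4.4]
grip_width: 0.012
```

>>> {"api": "move_arm", "payload": {
  "steps": [
    [[0,-1,0],[0,0,0],-1],
    [[0,-2,0],[0,0,0],-1],
    [[0,-3.5,0],[0,0,0],-1],
    [[0,-5,0],[0,0,0],-1],
    [[0,-6.5,0],[0,0,0],-1],
    [[0,-7,0],[0,0,0],-1],
    [[-2,-7,0],[0,0,0],-1],
    [[-5,-7,0],[0,0,0],-1],
    [[-8,-7,0],[0,0,0],-1],
    [[-8,-7,0],[0,0,0],-1]
  ]
}}

```text
clock: 5.63
eef_pos: [0.5037, 0.2057, 0.0981]
tcp_rot: [1.035, 1.31, -1.027]
force: [2.3, 0.2, -0.5]
grip_width: 0.012
```

```bash
python3 -c "
from h import *
snap('wrist','w3.png')
snap('top','t3.png')
go((.468,-.0427,.1),-14.3-90)
"
```

```text
at [0.5018 0.205  0.0943] zyaw -76.3 shift cm [-0.58 -9.15 23.26] turn [ 2.8e+01 -2.0e-02 -7.0e-02] t 5.7333 F [ 0.  -0.1 -3.5] w 0.012
```

View pics/w3.png

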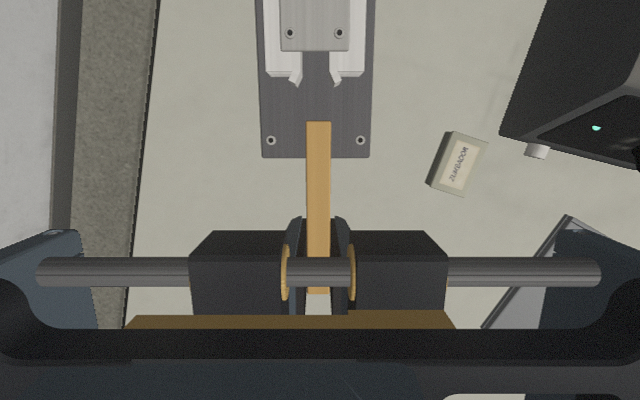

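```bash
python3 -c "
from h import *
go((.4496,-.038,.094),-104.1)
"
```

```text
at [0.5018 0.205  0.0943] zyaw -76.3 shift cm [ 2.000e-02 -1.083e+01  2.237e+01] turn [ 2.78e+01 -2.00e-02 -7.00e-02] t 5.7333 F [ 0.  -0.1 -3.5] w 0.012
```

>>> {"api": "move_arm", "payload": {
  "steps": [
    [[0,-2.2,4.4],[5.6,0,0],-1],
    [[0,-3.2,6.7],[8.4,0,0],-1],
    [[0,-4.3,8.9],[11.1,0,0],-1],
    [[0,-5.4,11.2],[13.9,0,0],-1],
    [[0,-6.5,13.4],[16.7,0,0],-1],
    [[0,-7.6,15.7],[19.5,0,0],-1],
    [[0,-8.6,17.9],[22.2,0,0],-1],
    [[0,-9.7,20.1],[25,0,0],-1],
    [[0,-10.8,22.4],[27.8,0,0],-1],
    [[0,-10.8,22.4],[27.8,0,0],-1],
    [[0,-10.8,22.4],[27.8,0,0],-1],
    [[0,-10.8,22.4],[27.8,0,0],-1]
  ]
}}

```text
clock: 6.73
eef_pos: [0.4493, -0.0379, 0.0928]
tcp_rot: [1.387, 1.084, -1.389]
force: [-0.0, 0.6, -1.8]
grip_width: 0.0116
```

```bash
python3 -c "
from h import *
snap('wrist','w4.png')
snap('top','t4.png')
go((.4496,-.038,.012),-104.1)
"
```

```text
at [ 0.4498 -0.0374  0.0932] zyaw -104.03 shift cm [ 8.12 -0.    0.06] turn [0.07 0.   0.06] t 6.8333 F [ 0.2 -0.4 -0.8] w 0.0121
```

View pics/w4.png

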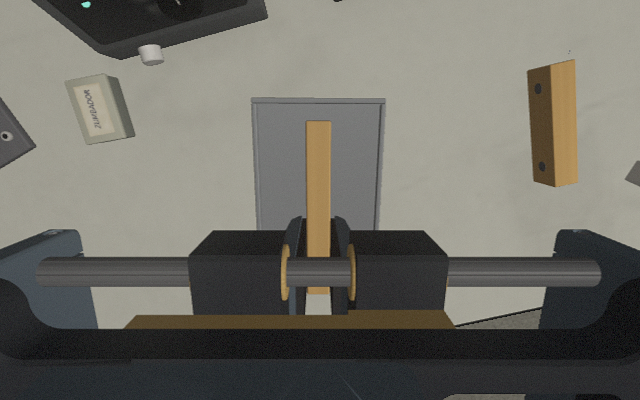

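The bar is centred over the tray and parallel to its edges (tray columns 252-384, bar 306-330). I'll lower it and let go.

>>> {"api": "move_arm", "payload": {
  "steps": [
    [[3,0,0.1],[0,0,0],-1],
    [[5.5,0,0.1],[0,0,0],-1],
    [[7,0,0.1],[0,0,0],-1],
    [[7.8,0,0.1],[0,0,0],-1],
    [[8.2,0,0.1],[0,0,0],-1],
    [[8.2,0,0.1],[0,0,0],-1],
    [[8.2,0,0.1],[0,0,0],-1],
    [[8.2,0,0.1],[0,0,0],-0.2],
    [[8.2,0,0.1],[0,0,0],-0.2],
    [[8.2,0,0.1],[0,0,0],-0.2],
    [[8.2,0,0.1],[0,0,0],-0.2],
    [[7,0,0.1],[0,0,0],-0.2],
    [[5,0,0.1],[0,0,0],-0.2],
    [[2,0,0.1],[0,0,0],-0.2],
    [[-2,0,0.1],[0,0,0],-0.2],
    [[-2,0,0.1],[0,0,0],-0.2]
  ]
}}

```text
clock: 8.17
eef_pos: [0.4533, -0.0396, 0.1199]
tcp_rot: [1.392, 1.076, -1.382]
force: [2.9, -0.9, 0.6]
grip_width: 0.0365
```

```bash
python3 -c "
from h import *
snap('wrist','w5.png')
go((.45,-.038,.11),-104.1)
go((.4466,-.2280,.11),-90)
"
```

```text
at [ 0.4523 -0.0395  0.1174] zyaw -104.11 shift cm [ 0.73 -0.27 -0.09] turn [-0.01 -0.04 -0.4 ] t 8.2167 F [ 0.8 -0.4 -0.9] w 0.0367
at [ 0.4523 -0.0395  0.1174] zyaw -104.11 shift cm [ 0.75  4.04 18.42] turn [-1.411e+01  1.000e-02 -4.000e-01] t 8.2167 F [ 0.8 -0.4 -0.9] w 0.0367
```

View pics/w5.png

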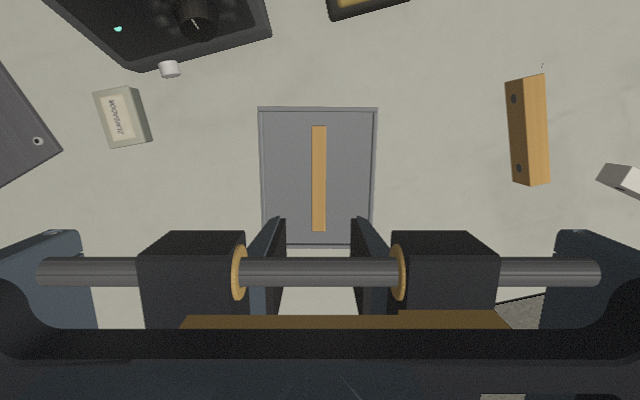

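Thin bar stands in the tray, bar columns 312-327 within tray columns 259-377. Next I'll look down on the thick bar.

>>> {"api": "move_arm", "payload": {
  "steps": [
    [[0,0.5,4],[-3,0,0],0],
    [[0,0.5,8],[-6,0,0],0],
    [[0,0.5,12],[-10,0,0],0],
    [[0,0.5,16],[-14.1,0,0],0],
    [[0,0.5,19.3],[-14.1,0,0],0],
    [[0,0.5,19.3],[-14.1,0,0],0],
    [[0,0.5,19.3],[-14.1,0,0],0],
    [[0,0.5,19.3],[-14.1,0,0],0]
  ]
}}

```text
clock: 8.88
eef_pos: [0.4072, -0.227, 0.1131]
tcp_rot: [1.21, 1.21, -1.21]
force: [-0.4, -0.2, 0.2]
grip_width: 0.0458
```

```bash
python3 - <<'E'
from h import *
im=snap('wrist','w6.png')
cv2.imwrite('pics/w6z.png',cv2.resize(im[40:240,200:440,::-1],None,fx=3,fy=2.8,interpolation=cv2.INTER_CUBIC))
c=env.get_calibration('wrist');np.savez('c6.npz',**{k:np.array(v) for k,v in c.items()})
go((.4346,-.228,.01),-90)
E
```

```text
at [ 0.4075 -0.2266  0.1132] zyaw -89.99 shift cm [10.32  2.72  0.15] turn [ 0.01 -0.04  0.05] t 8.9333 F [ 0.1  0.  -0.2] w 0.0456
```

View pics/w6.png

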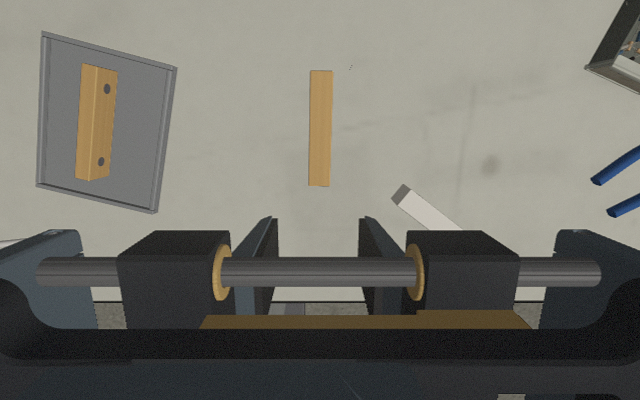

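View pics/w6z.png

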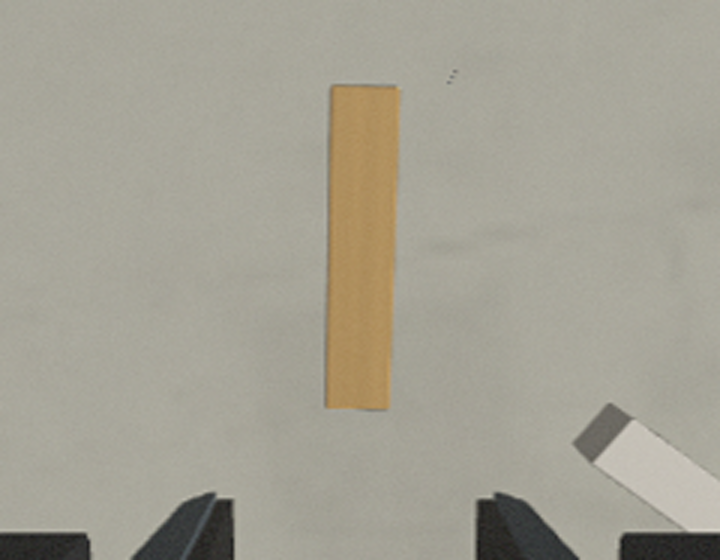

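```bash
python3 - <<'E'
from h import *
z=lambda p:(p[0]/3+200,p[1]/2.8+40)
P={k:at('wrist',z(p),.026)[:2] for k,p in dict(bl=(332,85),br=(400,87),fr=(388,410),fl=(325,408)).items()}
for k in P: print(k,P[k].round(4))
c=sum(P.values())/4; d=(P['bl']+P['br']-P['fl']-P['fr'])/2; print('c',c.round(4),'len',np.linalg.norm(d),'yaw',np.degrees(np.arctan2(d[1],d[0])))
print('white',at('wrist',z((608,402)),.026),at('wrist',z((572,443)),.0))
a=np.arctan2(d[1],d[0]); t=c-.032*np.array([np.cos(a),np.sin(a)]); print(t); go((t[0],t[1],.008),np.degrees(a)-90)
E
```

```text
bl [ 0.5144 -0.2217]
br [ 0.5139 -0.239 ]
fr [ 0.4243 -0.2367]
fl [ 0.4249 -0.2192]
c [ 0.4693 -0.2292] len 0.08957133092309152 yaw -1.5176750205498084
white [ 0.42666341 -0.29752932  0.026     ] [ 0.40787693 -0.29444052  0.        ]
[ 0.43735396 -0.22830889]
at [ 0.4075 -0.2266  0.1132] zyaw -89.99 shift cm [10.52  3.    0.18] turn [ 1.53 -0.04  0.05] t 8.9333 F [ 0.1  0.  -0.2] w 0.0456
```

The brass bar, at wrist-picture columns 309-333 and rows 70-186, is the one meant. The white one lower right is the look-alike and clear of the fingers.

>>> {"api": "move_arm", "payload": {
  "steps": [
    [[3,3,0.2],[1.5,0,0],-0.1],
    [[6,3,0.2],[1.5,0,0],-0.1],
    [[8.5,3,0.2],[1.5,0,0],-0.1],
    [[10,3,0.2],[1.5,0,0],-0.1],
    [[10.8,3,0.2],[1.5,0,0],-0.1],
    [[10.8,3,0.2],[1.5,0,0],-0.1],
    [[10.8,3,0.2],[1.5,0,0],-0.1],
    [[10.8,3,0.2],[1.5,0,0],-1],
    [[10.8,3,0.2],[1.5,0,0],-1],
    [[10.8,3,0.2],[1.5,0,0],-1],
    [[10.8,3,0.2],[1.5,0,0],-1],
    [[10.8,3,0.2],[1.5,0,0],-1],
    [[10.8,3,0.2],[1.5,0,0],-1]
  ],
  "newtons": 40
}}

```text
clock: 10.02
eef_pos: [0.438, -0.2297, 0.0065]
tcp_rot: [1.229, 1.196, -1.228]
force: [-2.5, 2.5, 10.9]
grip_width: 0.0179
```

```bash
python3 - <<'E'
from h import *
go((.4374,-.2283,.14),-91.5)
go(fx(-.115,0,.14),-76.4)
E
```

```text
at [ 0.438  -0.2297  0.0065] zyaw -91.53 shift cm [-13.35  -0.06  -0.14] turn [-0.03  0.02 -0.04] t 10.0167 F [-2.5  2.5 10.9] w 0.0179
at [ 0.438  -0.2297  0.0065] zyaw -91.53 shift cm [-13.36   5.41 -43.66] turn [-15.13   0.02  -0.04] t 10.0167 F [-2.5  2.5 10.9] w 0.0179
```

>>> {"api": "move_arm", "payload": {
  "steps": [
    [[-3,0,0],[0,0,0],-1],
    [[-7,0,0],[0,0,0],-1],
    [[-11,0,0],[0,0,0],-1],
    [[-13.3,-0.1,-4],[0,0,0],-1],
    [[-13.3,-0.2,-8],[0,0,0],-1],
    [[-13.3,-0.3,-12],[0,0,0],-1],
    [[-13.3,-0.4,-16],[0,0,0],-1],
    [[-13.3,-0.5,-20],[0,0,0],-1],
    [[-13.3,-0.5,-24],[0,0,0],-1],
    [[-13.3,-0.6,-28],[0,0,0],-1],
    [[-13.3,-0.7,-32],[0,0,0],-1],
    [[-13.3,-0.8,-36],[-3,0,0],-1],
    [[-13.3,-0.8,-39],[-6,0,0],-1],
    [[-13.3,1,-41],[-10,0,0],-1],
    [[-13.3,3,-43],[-13,0,0],-1],
    [[-13.3,5.4,-43.7],[-15.1,0,0],-1],
    [[-13.3,5.4,-43.7],[-15.1,0,0],-1],
    [[-13.3,5.4,-43.7],[-15.1,0,0],-1],
    [[-13.3,5.4,-43.7],[-15.1,0,0],-1]
  ]
}}

```text
clock: 11.6
eef_pos: [0.5025, 0.2055, 0.1385]
tcp_rot: [1.032, 1.312, -1.034]
force: [-0.5, 1.1, -1.9]
grip_width: 0.0178
```

```bash
python3 - <<'E'
from h import *
im=snap('wrist','w7.png')
go(fx(-.115,0,.0165),-76.42)
c=env.get_calibration('wrist');np.savez('c7.npz',**{k:np.array(v) for k,v in c.items()})
E
```

```text
at [0.5023 0.2054 0.1386] zyaw -76.45 shift cm [12.21  0.14  0.04] turn [-0.03  0.    0.05] t 11.65 F [ 0.3  0.6 -2. ] w 0.0174
```

View pics/w7.png

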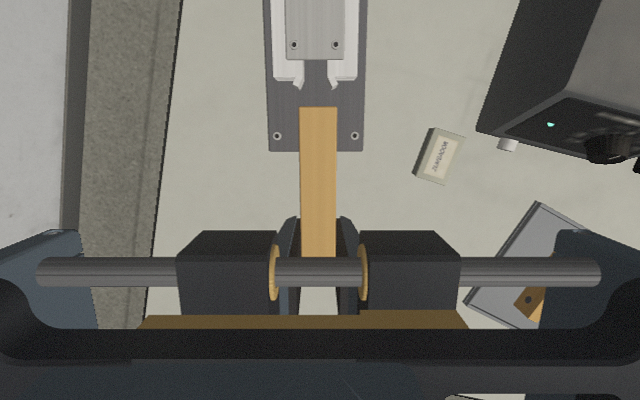

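>>> {"api": "move_arm", "payload": {
  "steps": [
    [[3,0.1,0],[0,0,0],-1],
    [[6,0.1,0],[0,0,0],-1],
    [[9,0.1,0],[0,0,0],-1],
    [[11,0.1,0],[0,0,0],-1],
    [[12,0.1,0],[0,0,0],-1],
    [[12.3,0.1,0],[0,0,0],-1],
    [[12.3,0.1,0],[0,0,0],-1],
    [[12.3,0.1,0],[0,0,0],-1],
    [[12.3,0.1,0],[0,0,0],-1]
  ]
}}

```text
clock: 12.4
eef_pos: [0.5051, 0.2064, 0.0171]
tcp_rot: [1.034, 1.311, -1.031]
force: [-0.3, -0.6, -0.9]
grip_width: 0.0176
```

```bash
python3 - <<'E'
from h import *
im=snap('wrist','w8.png')
cv2.imwrite('pics/w8z.png',cv2.resize(im[0:200,220:420,::-1],None,fx=4,fy=3,interpolation=cv2.INTER_CUBIC))
go(fx(-.115,0,.0155),-76.42)
E
```

```text
at [0.505  0.2064 0.0171] zyaw -76.41 shift cm [ 0.16 -0.16  0.08] turn [ 0.01 -0.01 -0.12] t 12.45 F [ 0.4 -0.2 -1.8] w 0.018
```

View pics/w8z.png

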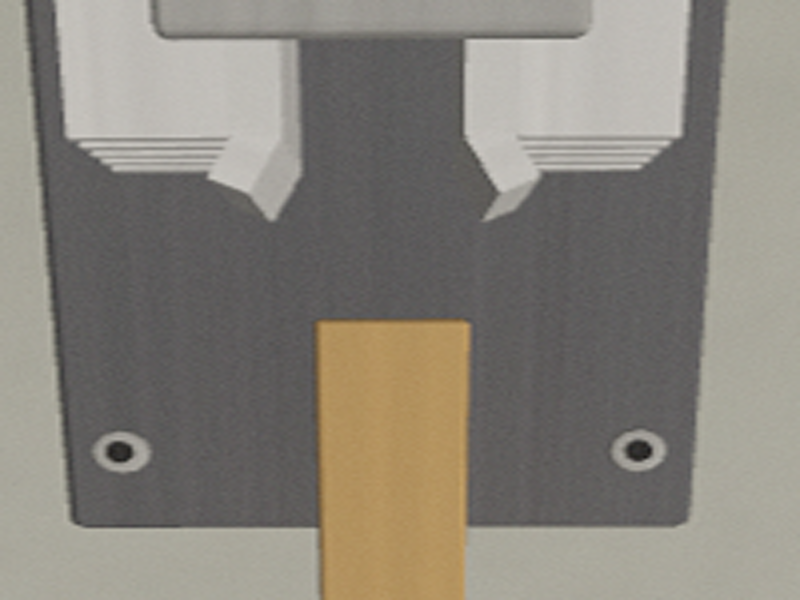

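```bash
python3 - <<'E'
from h import *
a=np.radians(13.58);C,S=np.cos(a),np.sin(a)
def L(p,z):
    w=at('wrist',(p[0]/4+220,p[1]/3),z)[:2]; return (np.array([[C,S],[-S,C]])@(w-[.6154,.2323])*1000).round(1)
for n,p,z in [('barL',(316,321),.036),('barR',(470,321),.036),('barL2',(320,500),.036),('barR2',(467,500),.036),('gapL',(281,130),.037),('gapR',(465,130),.037),('gapL-up',(281,50),.037),('gapR-up',(464,50),.037),('gapLfoot',(300,150),.008),('gapfootL',(300,60),.008),('scrL',(120,451),.011),('scrR',(638,451),.011),('cornerL',(74,522),.008),('cornerR',(688,522),.008),('strapL',(155,20),.042),('strapR',(592,20),.042),('flL',(248,194),.037),('flR',(500,190),.037)]: print(n,L(p,z))
E
```

```text
barL [-38.    8.9]
barR [-38.   -8.9]
barL2 [-65.6   8.8]
barR2 [-65.6  -8.9]
gapL [-11.3  12.2]
gapR [-11.3  -7.9]
gapL-up [-0.9 12. ]
gapR-up [-0.9 -7.6]
gapLfoot [-8.1 12.1]
gapfootL [ 6.1 11.9]
scrL [-59.9  37.8]
scrR [-59.9 -34. ]
cornerL [-73.6  45.7]
cornerR [-73.6 -42.4]
strapL [ 1.4 24.5]
strapR [  1.4 -20.5]
flL [-20.   16.1]
flR [-19.5 -11.9]
```

The bar is square but about 2 mm right of the gap centre line (bar ±8.9 mm; gap edges +12.2 and -7.9). I'll shift 2 mm left, lower slightly and start the insertion.

>>> {"api": "move_arm", "payload": {
  "steps": [
    [[0.15,0,-0.2],[0,0,0],-1],
    [[0.15,0,-0.2],[0,0,0],-1],
    [[0.15,0,-0.2],[0,0,0],-1],
    [[0.15,0.8,-0.2],[0,0,0],-1],
    [[0.15,1.6,-0.2],[0,0,0],-1],
    [[0.15,1.6,-0.2],[0,0,0],-1]
  ]
}}

```text
clock: 12.95
eef_pos: [0.5206, 0.2122, 0.0147]
tcp_rot: [1.034, 1.311, -1.032]
force: [0.8, 1.0, -1.5]
grip_width: 0.018
```

```bash
python3 - <<'E'
from h import *
im=snap('wrist','w9.png')
cv2.imwrite('pics/w9z.png',cv2.resize(im[0:200,220:420,::-1],None,fx=4,fy=3,interpolation=cv2.INTER_CUBIC))
go(fx(-.097,0.002,.0155),-76.42)
E
```

```text
at [0.5199 0.212  0.0145] zyaw -76.41 shift cm [-0.1   0.06  0.07] turn [ 0.01 -0.   -0.05] t 13.0 F [-0.6  0.2 -2.7] w 0.0177
```

View pics/w9z.png

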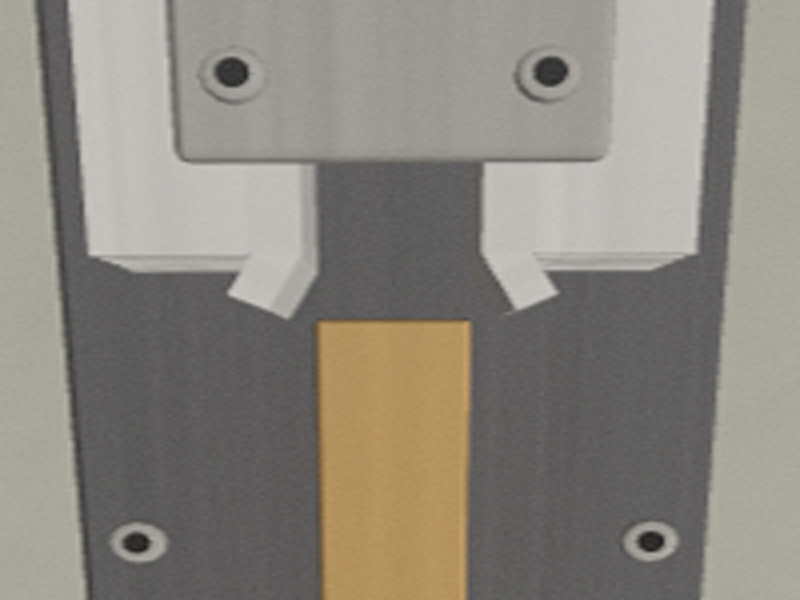

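Centred to ~0.2 mm (bar columns 317-470, gap 301-482 in the crop). Insert.

>>> {"api": "move_arm", "payload": {
  "steps": [
    [[0,1,0],[0,0,0],-1],
    [[0,2,0],[0,0,0],-1],
    [[0,2.8,0],[0,0,0],-1],
    [[0,3,0],[0,0,0],-1],
    [[0,3,0],[0,0,0],-1]
  ]
}}

```text
clock: 13.42
eef_pos: [0.5491, 0.219, 0.0143]
tcp_rot: [1.033, 1.311, -1.032]
force: [1.5, 1.2, 1.5]
grip_width: 0.0177
```

```bash
python3 - <<'E'
from h import *
im=snap('wrist','w10.png')
cv2.imwrite('pics/w10z.png',cv2.resize(im[0:270,220:420,::-1],None,fx=3,fy=2.2,interpolation=cv2.INTER_CUBIC))
go(fx(-.037,0.002,.0155),-76.42)
E
```

```text
at [0.5488 0.219  0.0144] zyaw -76.41 shift cm [-0.11  3.09  0.07] turn [ 0.01 -0.01 -0.06] t 13.4667 F [1.6 0.6 1.6] w 0.0178
```

View pics/w10z.png

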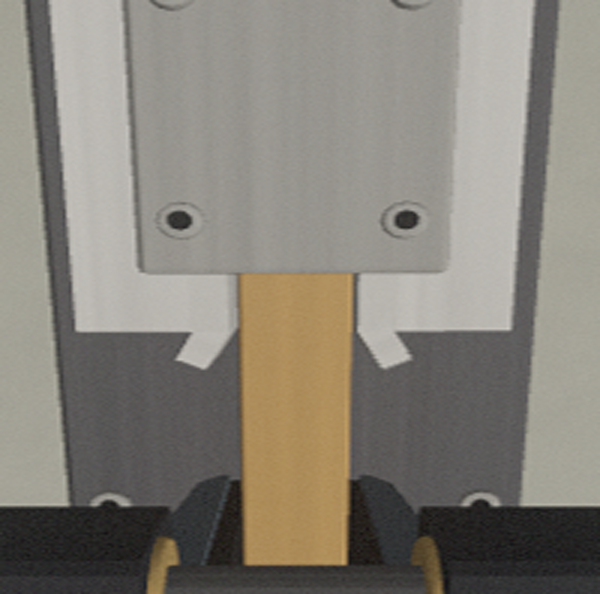

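>>> {"api": "move_arm", "payload": {
  "steps": [
    [[0,1,0],[0,0,0],-1],
    [[0,2,0],[0,0,0],-1],
    [[0,2.6,0],[0,0,0],-1],
    [[0,2.6,0],[0,0,0],-1],
    [[0.05,2.6,0],[0,0,0],-0.2],
    [[0.05,2.6,0],[0,0,0],-0.2],
    [[0.05,2.6,0],[0,0,0],-0.2],
    [[0,2.6,0],[0,0,0],-0.2],
    [[-2,2.6,0],[0,0,0],-0.2],
    [[-5,2.6,0],[0,0,0],-0.2],
    [[-5,0,0],[0,0,0],-0.2],
    [[-5,-1.4,0],[0,0,0],-1],
    [[-5,-1.4,0],[0,0,0],-1],
    [[-5,-1.4,0],[0,0,0],-1],
    [[-5,-1.4,0],[0,0,0],-1],
    [[-5,-1.4,0],[0,0,0],-1],
    [[-5,-1.4,0],[0,0,0],-1]
  ]
}}

```text
clock: 14.88
eef_pos: [0.5354, 0.2157, 0.0641]
tcp_rot: [1.033, 1.312, -1.033]
force: [1.0, 0.0, -0.1]
grip_width: 0.001
```

```bash
python3 - <<'E'
from h import *
im=snap('wrist','w11.png')
go(fx(-.08,0.002,.014),-76.42)
E
```

```text
at [0.5353 0.2157 0.0641] zyaw -76.41 shift cm [5.01 0.18 0.07] turn [ 0.01 -0.   -0.  ] t 14.9333 F [ 0.7  0.7 -0.2] w 0.0006
```

View pics/w11.png

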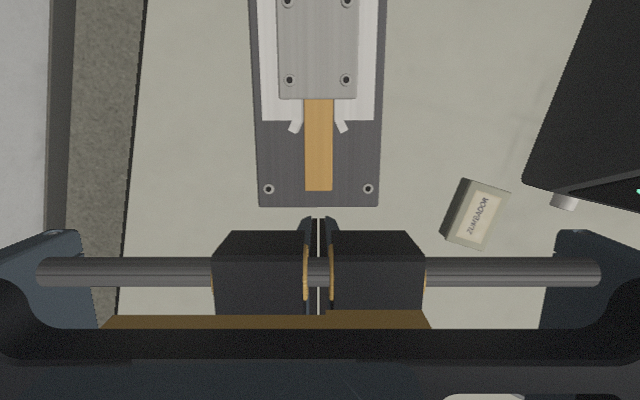

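>>> {"api": "move_arm", "payload": {
  "steps": [
    [[2.5,0,0],[0,0,0],-1],
    [[4.5,0,0],[0,0,0],-1],
    [[5,0,0],[0,0,0],-1],
    [[5,0.5,0],[0,0,0],-1],
    [[5,1,0],[0,0,0],-1],
    [[5,1.5,0],[0,0,0],-1],
    [[5,2,0],[0,0,0],-1],
    [[5,2.5,0],[0,0,0],-1],
    [[5,3,0],[0,0,0],-1],
    [[5,3.4,0],[0,0,0],-1],
    [[5,3.6,0],[0,0,0],-1],
    [[5,3.6,0],[0,0,0],-1]
  ]
}}

```text
clock: 15.93
eef_pos: [0.5704, 0.2242, 0.0144]
tcp_rot: [1.033, 1.312, -1.032]
force: [0.2, 0.2, -0.3]
grip_width: 0.0005
```

```bash
python3 - <<'E'
from h import *
im=snap('wrist','w12.png')
cv2.imwrite('pics/w12z.png',cv2.resize(im[0:270,220:420,::-1],None,fx=3,fy=2.2,interpolation=cv2.INTER_CUBIC))
go(fx(-.041,0.002,.014),-76.42)
E
```

```text
at [0.5702 0.2241 0.0143] zyaw -76.41 shift cm [0.03 0.49 0.07] turn [ 0.01 -0.   -0.04] t 15.9833 F [-0.5 -0.6 -0.1] w 0.0003
```

View pics/w12z.png

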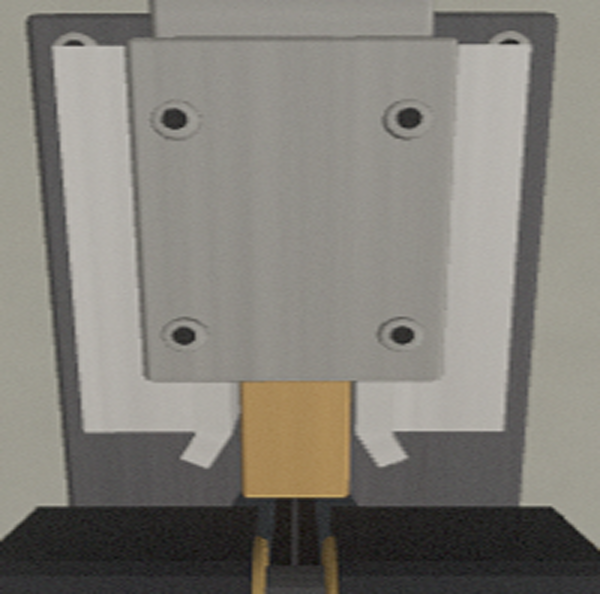

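>>> {"api": "move_arm", "payload": {
  "steps": [
    [[0,0.2,0],[0,0,0],-1],
    [[0,0.4,0],[0,0,0],-1],
    [[0,0.4,0],[0,0,0],-1]
  ]
}}

```text
clock: 16.23
eef_pos: [0.5737, 0.225, 0.0142]
tcp_rot: [1.032, 1.312, -1.033]
force: [-0.6, -1.0, -0.0]
grip_width: 0.0004
```

>>> {"api": "move_arm", "payload": {
  "steps": [
    [[0,0.1,0],[0,0,0],-1],
    [[0,0.1,0],[0,0,0],-1]
  ]
}}

```text
clock: 16.4
eef_pos: [0.5737, 0.225, 0.0141]
tcp_rot: [1.031, 1.313, -1.034]
force: [-6.5, -2.1, 5.5]
grip_width: 0.0003
```

```bash
python3 - <<'E'
from h import *
im=snap('wrist','w13.png')
cv2.imwrite('pics/w13z.png',cv2.resize(im[0:270,220:420,::-1],None,fx=3,fy=2.2,interpolation=cv2.INTER_CUBIC))
go(fx(-.041,0.002,.014),-76.42)
a=np.radians(13.58);C,S=np.cos(a),np.sin(a)
for n,p,z in [('flL',(208,467),.037),('flR',(380,467),.037)]: pass
E
```

```text
at [0.5737 0.2249 0.0141] zyaw -76.41 shift cm [0.01 0.12 0.06] turn [0.01 0.01 0.12] t 16.45 F [-7.  -0.7  4.9] w 0.0002
```

View pics/w13z.png

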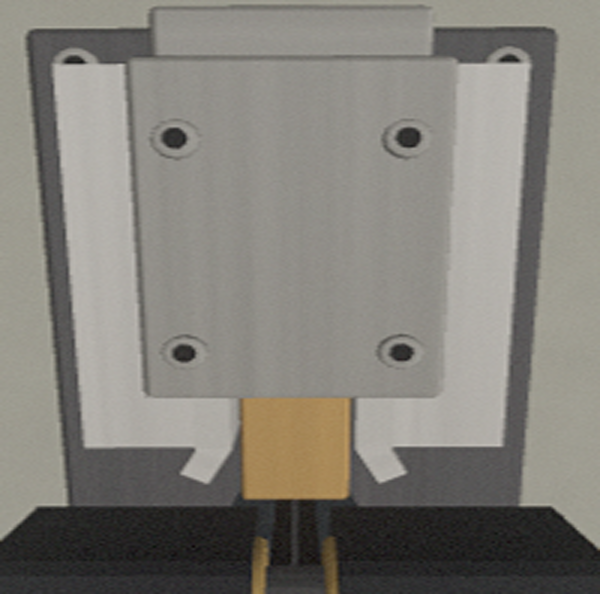

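```bash
python3 - <<'E'
from h import *
a=np.radians(13.58);C,S=np.cos(a),np.sin(a)
def L(p,z):
    w=at('wrist',(p[0]/3+220,p[1]/2.2),z)[:2]; return (np.array([[C,S],[-S,C]])@(w-[.6154,.2323])*1000).round(1)
for n,p,z in [('barend',(244,499),.034),('barend',(349,499),.034),('flL',(208,484),.037),('flR',(380,484),.037),('strapf',(295,397),.042),('scr',(174,137),.045),('scr',(408,137),.045),('backplateL',(30,31),.008),('bR',(553,31),.008),('sinkfrontL',(84,447),.037)]: print(n,L(p,z))
print(proj('wrist',[fx(.08,.045,.008)]))
E
```

```text
barend [-24.5  10.4]
barend [-24.5  -7.2]
flL [-19.9  16.1]
flR [-20. -12.]
strapf [0.6 1.9]
scr [50.3 18.4]
scr [ 50.3 -13.5]
backplateL [78.9 46.1]
bR [ 78.9 -41.3]
sinkfrontL [-11.4  35.8]
[[231.98106724  11.55703306]]
```

>>> {"api": "move_arm", "payload": {
  "steps": [
    [[0,0.1,0],[0,0,0],-1],
    [[0,0.1,0],[0,0,0],-1]
  ]
}}

```text
clock: 16.62
eef_pos: [0.5737, 0.2249, 0.0139]
tcp_rot: [1.03, 1.315, -1.036]
force: [-12.0, -2.5, 10.5]
grip_width: 0.0005
```

>>> {"api": "move_arm", "payload": {
  "steps": [
    [[0,0.1,0],[0,0,0],-1],
    [[0,0.1,0],[0,0,0],-1]
  ]
}}

```text
clock: 16.78
eef_pos: [0.5738, 0.2249, 0.0138]
tcp_rot: [1.029, 1.316, -1.038]
force: [-18.5, -4.6, 14.8]
grip_width: 0.0003
```

The force climbs to 19 N with no motion, and the bar end stands 4.5 mm out of the mouth, so it is home. I'll retreat.

>>> {"api": "move_arm", "payload": {
  "steps": [
    [[0,-0.5,0],[0,0,0],-1],
    [[0,-2,0],[0,0,0],-1],
    [[0,-4,0],[0,0,0],-1],
    [[-4,-5,0],[0,0,0],-1],
    [[-8,-6,0],[0,0,0],-1],
    [[-12,-6,0],[0,0,0],-1],
    [[-14,-6,0],[0,0,0],-1],
    [[-14,-6,0],[0,0,0],-1],
    [[-14,-6,0],[0,0,0],-1]
  ]
}}

```text
clock: 17.53
eef_pos: [0.5191, 0.2119, 0.1555]
tcp_rot: [1.035, 1.31, -1.03]
force: [0.6, -0.5, 0.1]
grip_width: 0.0004
```

```bash
python3 - <<'E'
from h import *
im=snap('wrist','w14.png')
t=snap('top','t14.png')
cv2.imwrite('pics/w14z.png',cv2.resize(im[0:230,220:420,::-1],None,fx=3,fy=2.5,interpolation=cv2.INTER_CUBIC))
cv2.imwrite('pics/t14z.png',cv2.resize(t[120:300,150:490,::-1],None,fx=2.3,fy=2.3,interpolation=cv2.INTER_CUBIC))
go(fx(-.1,0.002,.14),-76.42)
E
```

```text
at [0.5178 0.2114 0.1533] zyaw -76.41 shift cm [ 1.33 -0.02  0.06] turn [0.01 0.01 0.06] t 17.6333 F [ 1.3 -0.1  0.4] w 0.0004
```

View pics/w14z.png

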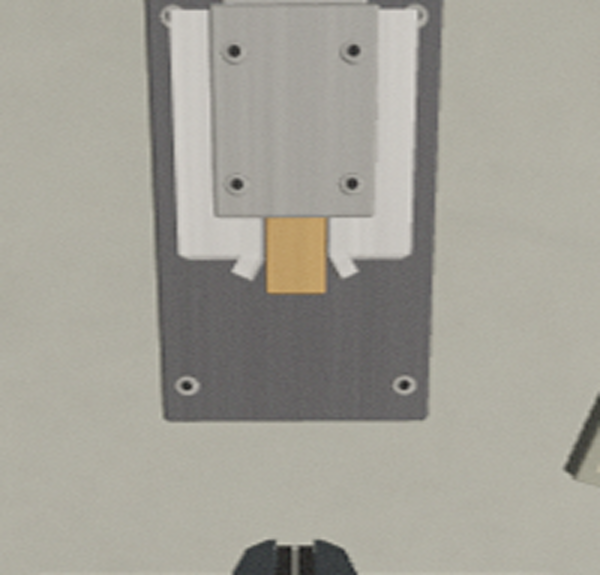

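View pics/t14z.png

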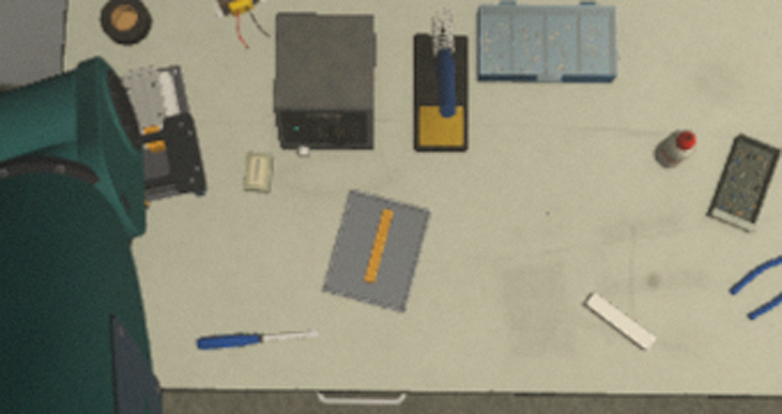

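```bash
python3 - <<'E'
from h import *
a=np.radians(13.58);C,S=np.cos(a),np.sin(a)
def L(p,z):
    w=at('wrist',(p[0]/3+220,p[1]/2.5),z)[:2]; return (np.array([[C,S],[-S,C]])@(w-[.6154,.2323])*1000).round(1)
for n,p,z in [('barL',(267,293),.034),('barR',(327,293),.034),('barL2',(267,218),.034),('barR2',(327,218),.034),('flL',(247,280),.037),('flR',(346,279),.037),('cL',(164,420),.008),('cR',(427,419),.008),('scrL',(187,386),.011),('scrR',(404,385),.011)]: print(n,L(p,z))
E
```

```text
barL [-27.1   9.8]
barR [-27.1  -8. ]
barL2 [-2.   9.6]
barR2 [-2.  -7.8]
flL [-22.8  15.5]
flR [-22.4 -13.4]
cL [-76.1  45.3]
cR [-75.7 -42.8]
scrL [-62.2  36.8]
scrR [-61.8 -34.3]
```

```bash
python3 -c "
from plant import env
print(env.job_done())"
```

```text
the job is handed in; nothing more can be done
None
```

I finished the job and handed it in at about 17.6 s on the robot's clock, well under the 67 s limit. The hand-in gives no verdict, so what follows rests on my own last checks.

- **Thin bar:** I drew it out of the gap and let go of it in the tray. The last top picture shows it standing on its narrow side, about in the middle and parallel to the tray walls.
- **Thick bar:** I gripped it from the bench and lined it up on the gap from the wrist picture, which called for a 2 mm sideways correction. I inserted it, then pushed it with the shut fingers until the force rose to about 19 N with no more movement. The last wrist picture shows its front end 4.5–5 mm out of the mouth (5 mm is fully home). It is about 0.3 mm off the centre line and parallel to the gap.
- **Dropper bottle and look-alike:** The bottle is upright where it started, and I never touched the white look-alike bar. The arm was clear of everything at hand-in.
- **Disagreement:** Positions worked out from the pictures differed from the first fixture estimate by 1–2 mm. I therefore judged the fit by comparing the bar with the fixture in the same picture.

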